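# Shake the last cinnamon stick out of the spice tin

## Robot

A 6-joint arm with a two-finger parallel gripper is mounted at the origin on a cart in front of the work surface, level with it; the furniture and walls round the work are solid. World frame = base frame: x ahead of the robot, y to its left, z up, the work surface at z = 0. Lengths are in m, angles in degrees, forces in N, time in s.
With the tool pointing down it reaches from about 0.4 to 0.825 m from the base axis. Payload 7 kg.
Tool frame: the origin (TCP) lies at the very end of the fingers, on their centre line; the grasp point (between the pads) lies 19 mm behind it; z points along the fingers, y is the line along which they close (so a half turn about z gives the same grasp; the last joint's range is limited). The gripper opens to 88 mm and grips with 3 to 60 N. Pads are 19 mm wide; open, the fingers measure 130 mm over their backs; the gripper's body (78 mm by 193 mm) begins 47 mm behind the grasp point.
Start: joints at [-47.492, 20.546, 0.682, 0, -70.136, -16.507], TCP at [0.296, -0.607, 0.227] pointing down, gripper open.
Joint ranges: [-176.03, 176.03], [-82.01, 121.73], [-58.28, 71.71], [-173.87, 95.51], [-174.79, -0.11], [-173.66, 173.66]. Speed limits (degrees/s): [136.94, 136.94, 172.46, 180, 180, 180].

## Interface

Orientations are given as [roll, pitch, yaw] about the fixed x, y, z axes, in that order (R = Rz(yaw) Ry(pitch) Rx(roll)).
In Python, from plant import r gives the robot as it stands. The module is installed in compiled form; this text tells all that it offers.
- The arm moves only by the tool jog_arm, never from a script. Its arguments are lists of equal length, an entry for each row: "travel": the shift along the tool's x, y, z each as a share of 50 cm, from -1 to 1, a list of three; "dr": the turn, a rotation vector about the tool's x, y, z each as a share of 360 degrees, from -1 to 1, a list of three; "claw": the opening, from 0 (shut) to 1 (fully open). A call has exactly 10 rows; each row is the pose to reach, as a shift and turn from the pose commanded when the call began, along the tool's axes at that moment, turning the shorter way round; what a row does not reach only later rows make up. A row lasts 1/8 s, in which the tool goes at most 62.5 mm and 10.7 degrees, less where a joint would pass 70% of its speed; a pose out of reach is approached as far as the arm can. A call with a number of a shift or a turn outside -1 to 1 is refused whole. A call with a gripper value outside its range is refused whole. The fingers move at their own pace and stop on an object; "newtons" is the grip in N (left out, the last holds). Time passes only in rows, so rows that repeat a pose let the fingers close, or fill a call up. It gives the time, the measured TCP pose, the force, the opening and the grip force at its end, in the units of the state.
- r.get_state(): the state, without advancing time (a new reading comes with each control period).
- r.capture(name): name is "scene" or "side" or "wrist"; returns a dict with "pixels" (480x640x3 uint8, red, green, blue), "range_z" (480x640 float32, m along the optical axis (not along the pixel's ray), 0 where there is no reading), "fx", "fy", "cx", "cy" (pixels), "position" and "attitude" of the camera in the world; the wrist camera has in their place "hand_eye" (4x4, takes a point from camera to tool coordinates, whose origin is the TCP and whose axes are the flange's). Camera axes: x right, y up, looking along -z (the intrinsics and any distortion apply to the point x, -y, -z); pixel columns grow to the right and rows downward; lengths in m; the calibration is good to about 2 mm. A picture is of the moment at which its call begins: read the wrist's pose just before it.
- r.close_job(): hands the job in; it is judged then, once.
Trained networks look in the newest picture that a camera, given by its name, has taken for a name from the list of things; names that differ only in an ending like _2 or _b are one class to them, and where a whole thing is asked for, a point or a joint stands for the part that bears it (a point fixed in the world has none). Each returns a list of dicts, best first, with "conf" (0 to 1); they miss things now and then, are a little off and sometimes report something else, mostly with a low value. They report only what shows in the picture. A call takes as long as a camera call. They do not tell look-alikes from the thing itself.
- r.boxes_of(name, camera): "extent" ([left, top, right, bottom] in pixels, round what is visible of it).
- r.regions_of(name, camera): "pixels" (480x640 bool, what is visible of it) and "extent" ([left, top, right, bottom] in pixels, round what is visible of it).
- r.tip_of(name, camera): "at" ([column, row] in pixels: a listed point, or the origin of a listed thing).
The state is a dict: "time_s": time; "joints": joint angles; "qd": joint speeds; "joint_torque": joint torques, N m; "tcp_pos": TCP position; "eef_rot": TCP orientation; "contact_force": force on the tool from outside, world axes, zero at the start; "moment": the same for the moment, N m; "gripper_width": finger opening in m; "gripper_force": force on a finger pad.
Only numpy, scipy, OpenCV 4.12 (cv2) and the standard library are available. Lean on these libraries where they do the work, as an engineer would, in place of code of your own. Each camera call takes 0.05 s, during which the arm holds its last target. There are 200 camera calls.

## Task

The spice tin has fallen on its side with the last cinnamon stick still inside. Turn the tin upside down over the rice bowl and shake it until the stick drops through the slot in its lid straight into the bowl; then stand the tin on its base on the worktop, clear of the bowl. Leave the bowl about where it is and do not knock the other things about or handle the stick itself.

Things in the scene. Friction and masses are not known exactly. Their poses are not given: they have to be found in the camera images.
- spice_tin: dark green rectangular tin with steel rims and an ochre and cream panel on its broad sides, 88 mm high, 58 wide, 38 deep, about 0.12 kg; origin at its centre. Its x axis runs from the base (x = -44 mm) to the steel lid (+44 mm), y across the width, z through the depth. It starts lying on a broad 88 x 58 side, z up, origin 19 mm above the worktop. Handle it by the two flat narrow sides, 58 mm apart
- tin_slot (a point): centre of the slot, on the outside of the tin's fixed lid; axes as the tin's. The slot is open, 47 mm long (along y), 14 mm wide (along z), in the middle of the lid; lid, base and walls are 2.5 mm thick
- cinnamon: brown cinnamon stick (a double scroll of bark), 40 mm long (its x), 13 mm wide (y), 8 mm thick (z), 10 g; origin at its centre. It slides about loose in the tin and passes the slot lengthwise in line with it, or end first; lying flat beside or across the slot it does not fall, so the tin must be shaken or rocked. It slides easily (friction about 0.3)
- rice_bowl: white china rice bowl, 114 mm across the rim, 51 mm high, inner floor 8 mm above the worktop; origin at the centre of its underside, z up; it stands loose on the worktop, 0.14 kg
- salt_shaker: salt shaker, 44 mm across, 90 mm high; origin at the centre of its underside, z up; bystander
- pepper_mill: wooden pepper mill, 58 mm across, 170 mm high; origin at the centre of its underside, z up; bystander
- spice_a: glass spice jar with a dark lid, 41 mm across, 105 mm high; origin at the centre of its underside, z up; bystander
- garlic: garlic bulb, 50 mm, on the blue chopping board at the right; origin at the centre of its underside; bystander
- tomato: tomato, 74 mm across, 69 mm high, on the chopping board; origin at the centre of its underside; bystander
- mug_coffee: green and white mug, 90 mm across, 107 mm high, at the left, under the front of the wall cabinet, whose underside is 0.46 m up and which fills x above 0.56 m and y above 0.07 m; origin at the centre of the mug's underside, z up; bystander
Mind the look-alikes: they are no part of the job. Leave any blue or red look-alike of the spice_tin alone.

How it is judged (in metres and radians):
On the way:
1. the cinnamon stick has dropped into the bowl (horizontal distance between cinnamon and rice_bowl below 0.045 m and z of cinnamon in the frame of rice_bowl below 0.045 m), for 0.2 s.
At the end, for the whole second after the job is handed in: The cinnamon stick lies at rest in the bowl (its centre within 45 mm of the bowl's axis and below 45 mm above the bowl's foot), the bowl stands level, and the tin stands at rest on its base on the worktop, lid up (within 0.1 rad, its centre 38 to 50 mm up), not touching the bowl (all of step 1 and linear speed of each of cinnamon, spice_tin below 0.03 m/s and angle between rice_bowl's own z axis and vertical below 0.1 rad and angle between spice_tin's own x axis and vertical below 0.1 rad and height (world z) of spice_tin between 0.038 and 0.05 m and contact force between spice_tin and rice_bowl below 0.05 N).
It fails at once if the bowl is pushed more than 50 mm away or tipped more than 0.5 rad (distance of rice_bowl from where it was at the start of the episode above 0.05 m or angle between rice_bowl's own z axis and vertical above 0.5 rad).
It fails at once if the stick falls outside the bowl (away from the tin and more than 65 mm from the bowl's axis) (distance between cinnamon and spice_tin above 0.08 m and horizontal distance between cinnamon and rice_bowl above 0.065 m).
It fails at once if the fingers handle the stick (contact force between the fingers and cinnamon above 1 N).
It fails at once if a bystander is moved more than 40 mm (distance of any of salt_shaker, pepper_mill, spice_a, garlic, tomato, mug_coffee from where it was at the start of the episode above 0.04 m).
It also fails if it takes over 58 s, if anything falls off the work surface, if the arm or the gripper's body presses on something with over 40 N, if the wrist force passes 120 N, or if a joint passes its speed limit or range.

## Working session

There is one attempt and no reset: what is moved stays moved. The work goes in short steps, Python scripts to look and compute and a tool call to move; the robot and the scene stay as the last step left them, time stands still between calls to the robot, and variables do not carry over. Pictures are saved under pics/ and viewed, at most 10 in all, crops included, and the job is handed in when it is done.

Besides the shell and the picture viewer there is one more tool, called after "Call:" by a JSON object that holds its "api" and its "payload", one argument or row to a line. jog_arm: Moves the arm, as the interface text tells. Its arguments: {"type":"object","properties":{"travel":{"type":"array"},"dr":{"type":"array"},"claw":{"type":"array"},"newtons":{"type":"number"}},"required":["travel","dr","claw"]}

```bash
mkdir -p pics
cat > h.py <<'E'
import numpy as np, cv2
from plant import r
from scipy.spatial.transform import Rotation as R
def att(a):
    a=np.array(a,float)
    if a.shape==(3,3): return a
    if a.size==4: return None
    return R.from_euler('xyz',a,degrees=True).as_matrix()
def pts(c,s=None):
    v,u=np.mgrid[0:480,0:640]; z=c['range_z']
    P=np.stack([(u-c['cx'])/c['fx']*z,-(v-c['cy'])/c['fy']*z,-z],-1)
    if 'hand_eye' in c:
        H=np.array(c['hand_eye']); P=P@H[:3,:3].T+H[:3,3]
        return P@att(s['eef_rot']).T+np.array(s['tcp_pos'])
    return P@att(c['attitude']).T+np.array(c['position'])
def save(c,n,box=None,k=1):
    im=c['pixels'][:,:,::-1]
    if box: im=im[box[1]:box[3],box[0]:box[2]]
    cv2.imwrite('pics/'+n,cv2.resize(im,None,fx=k,fy=k,interpolation=cv2.INTER_CUBIC))
E
python3 - <<'E'
from h import *
s=r.get_state(); print({k:np.round(v,3).tolist() for k,v in s.items()})
for n in ['scene','side']:
    c=r.capture(n); save(c,n+'1.png'); print(n,{k:v for k,v in c.items() if k not in('pixels','range_z')})
    P=pts(c)
    for t in ['spice_tin','tin_slot','rice_bowl','salt_shaker','pepper_mill','spice_a','garlic','tomato','mug_coffee']:
        if t=='tin_slot':
            print(t,[(np.round(d['at']),round(d['conf'],2)) for d in r.tip_of(t,n)]);continue
        for d in r.regions_of(t,n):
            q=P[d['pixels']&(c['range_z']>0)]
            print(t,round(d['conf'],2),np.round(d['extent']),np.round(np.median(q,0),3),np.round(np.percentile(q,[2,98],axis=0),3).tolist())
E
```

```text
{'time_s': 0.0, 'joints': [-47.491, 20.593, 0.635, -0.02, -70.136, -16.507], 'qd': [-0.114, 0.016, 0.09, 0.071, -0.053, -0.012], 'joint_torque': [-0.001, -58.272, 29.307, 6.997, 0.007, -0.0], 'tcp_pos': [0.296, -0.606, 0.226], 'eef_rot': [179.904, -0.009, -154.005], 'contact_force': [0.075, 0.809, 0.14], 'moment': [0.019, -0.057, 0.031], 'gripper_force': 0.0, 'gripper_width': 0.087}
scene {'fx': 575.9954159826052, 'fy': 575.9954159826052, 'cx': 320.4891739927304, 'cy': 247.11753299615756, 'position': array([ 1.13860757, -0.916278  ,  1.21005866]), 'attitude': array([43.09607983,  0.55118214, 29.97528459])}
spice_tin 0.89 [240. 262. 277. 298.] [ 0.491 -0.158  0.035] [[0.457, -0.194, -0.0], [0.514, -0.104, 0.042]]
spice_tin 0.59 [284. 304. 308. 344.] [ 0.651 -0.225  0.037] [[0.61, -0.263, 0.001], [0.687, -0.173, 0.043]]
tin_slot [(array([312., 357.]), 0.98), (array([298., 335.]), 0.9), (array([250., 292.]), 0.58)]
rice_bowl 0.97 [282. 208. 325. 238.] [0.484 0.107 0.026] [[0.44, 0.034, 0.004], [0.549, 0.144, 0.052]]
rice_bowl 0.59 [238. 262. 275. 297.] [ 0.49  -0.157  0.035] [[0.455, -0
[... 1588 characters left out ...]
-0.055  0.049] [[0.701, -0.063, 0.005], [0.738, -0.039, 0.09]]
salt_shaker 0.44 [293. 267. 317. 300.] [ 0.484 -0.167  0.037] [[0.456, -0.193, 0.002], [0.51, -0.109, 0.041]]
pepper_mill 0.71 [390. 200. 408. 252.] [0.755 0.007 0.099] [[0.733, -0.006, 0.011], [0.778, 0.03, 0.161]]
spice_a 0.67 [398. 256. 414. 301.] [ 0.749 -0.171  0.068] [[0.732, -0.178, 0.001], [0.771, -0.083, 0.108]]
garlic 0.66 [239. 375. 259. 396.] [ 0.383 -0.473  0.046] [[0.361, -0.488, 0.029], [0.401, -0.45, 0.06]]
tomato 0.73 [285. 354. 314. 385.] [ 0.49  -0.447  0.063] [[0.459, -0.468, 0.04], [0.519, -0.413, 0.071]]
mug_coffee 0.94 [307. 135. 339. 170.] [0.506 0.444 0.072] [[0.462, 0.424, -0.001], [0.561, 0.663, 0.107]]
```

Run:
```python
from h import *
c=r.capture('side'); save(c,'side2.png',(270,190,450,370),4)
im=c['pixels'];
P=pts(c);z=c['range_z']
for d in r.regions_of('spice_tin','side'):
    m=d['pixels']; q=im[m]; print(np.round(d['extent']),q.mean(0))
    for far in [0]:
        t=m&(P[...,2]>.028)&(z>0); xy=P[t][:,:2].astype(np.float32)
        print(cv2.minAreaRect(xy*1000), np.median(P[t][:,2]))
c=r.capture('scene'); save(c,'scene2.png',(220,190,400,370),4)
P=pts(c);z=c['range_z']
for d in r.regions_of('rice_bowl','scene')[:1]:
    q=P[d['pixels']&(P[...,2]>.045)]; print(q.min(0),q.max(0))
    print(cv2.minEnclosingCircle(q[:,:2].astype(np.float32)))
```

```text
[379. 316. 415. 358.] [143.36393089 144.93088553 157.0075594 ]
((723.5269775390625, -324.1154479980469), (89.99836730957031, 56.652992248535156), 69.60430908203125) 0.03777652217683092
[292. 267. 315. 300.] [132.1121751  122.44459644  94.38030096]
((482.29083251953125, -148.38800048828125), (92.19436645507812, 56.75243377685547), 89.42660522460938) 0.03784549202017351
[344. 283. 385. 321.] [197.04891304 106.20217391  75.62391304]
((644.2657470703125, -214.7151336669922), (59.11004638671875, 91.78617095947266), 29.882831573486328) 0.037585458645401526
[ 0.43667409 -0.916278    0.04507185] [1.13860757 0.14669749 1.21005866]
((0.8059332370758057, -0.38479024171829224), 0.627117931842804)
```

View pics/side2.png

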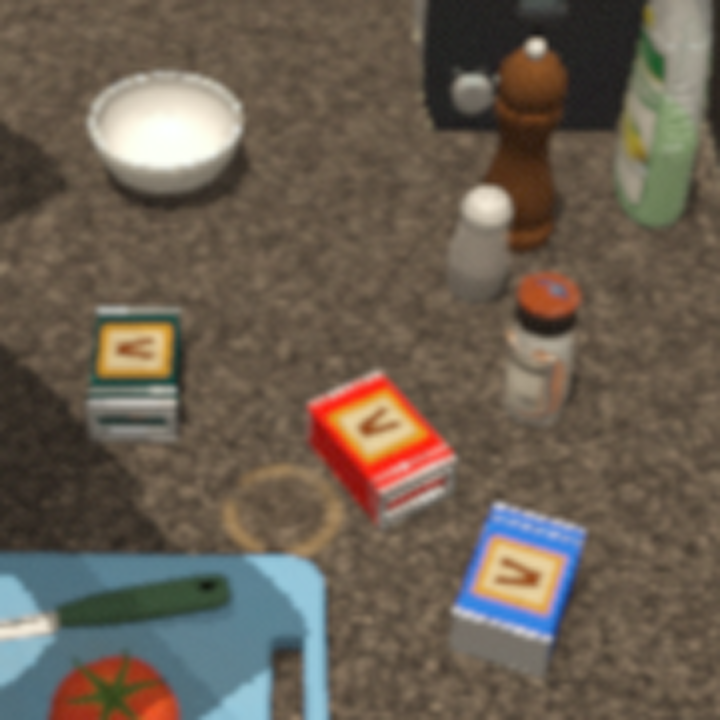

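View pics/scene1.png

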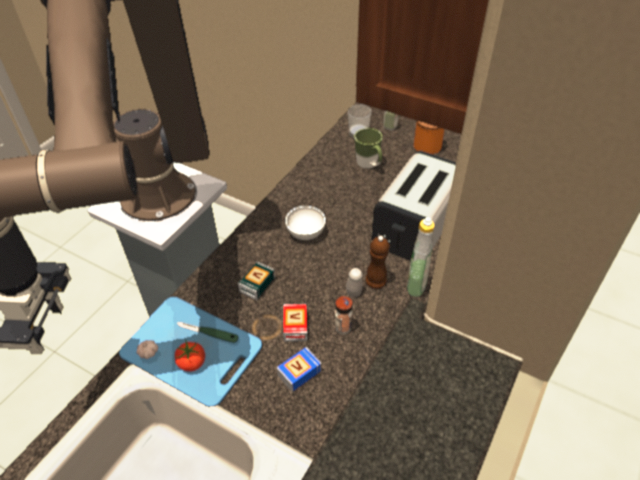

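The crop shows three tin look-alikes: green at scene pixel (258,280), red at (295,320) and blue at (298,368). The green one matches the description. It sits at about (0.484, -0.148), its axes lie along the world axes, and its slotted lid faces -y. The bowl is at scene pixel (305,223).

```bash
cat >> h.py <<'E'
def go(p,rot,s=None):
    s=s or r.get_state(); A=att(s['eef_rot']); B=att(rot)
    t=A.T@(np.array(p)-s['tcp_pos'])/.5
    w=R.from_matrix(A.T@B).as_rotvec()/(2*np.pi)
    print('travel',np.round(t,3).tolist(),'dr',np.round(w,4).tolist(),'rows pos %.1f rot %.1f'%(np.linalg.norm(t)*8,np.linalg.norm(w)*360/10.7))
E
python3 - <<'E'
from h import *
c=r.capture('scene');P=pts(c);z=c['range_z']
m=(z>0)&(P[...,2]>.044)&(P[...,2]<.054)&(abs(P[...,0]-.49)<.08)&(abs(P[...,1]-.09)<.08)
q=P[m]; 
(x,y),rad=cv2.minEnclosingCircle(q[:,:2].astype(np.float32)); print(x,y,rad,len(q))
go([.484,-.160,.19],[180,0,-90])
E
```

```text
0.49326953291893005 0.08728264272212982 0.061252180486917496 185
travel [-0.73, 0.638, 0.073] dr [-0.0, 0.0, -0.1778] rows pos 7.8 rot 6.0
```

Call:
{"api": "jog_arm", "payload": {
  "travel": [
    [-0.73,0.638,0.073],
    [-0.73,0.638,0.073],
    [-0.73,0.638,0.073],
    [-0.73,0.638,0.073],
    [-0.73,0.638,0.073],
    [-0.73,0.638,0.073],
    [-0.73,0.638,0.073],
    [-0.73,0.638,0.073],
    [-0.73,0.638,0.073],
    [-0.73,0.638,0.073]
  ],
  "dr": [
    [0,0,-0.1778],
    [0,0,-0.1778],
    [0,0,-0.1778],
    [0,0,-0.1778],
    [0,0,-0.1778],
    [0,0,-0.1778],
    [0,0,-0.1778],
    [0,0,-0.1778],
    [0,0,-0.1778],
    [0,0,-0.1778]
  ],
  "claw": [1,1,1,1,1,1,1,1,1,1],
  "newtons": 30
}}

```text
time_s: 2.5
tcp_pos: [0.484, -0.1599, 0.1901]
eef_rot: [180.0, -0.0, -89.9]
contact_force: [-0.1, -0.6, 0.4]
gripper_width: 0.0874
gripper_force: 0.0
```

Run:
```python
from h import *
s=r.get_state(); c=r.capture('wrist'); save(c,'w1.png'); P=pts(c,s);z=c['range_z']
print({k:np.round(s[k],3).tolist() for k in ('time_s','joints','tcp_pos','eef_rot')}, np.round(c['hand_eye'],3).tolist())
t=(z>0)&(P[...,2]>.034)&(P[...,2]<.042)&(abs(P[...,0]-.484)<.06)&(abs(P[...,1]+.15)<.08)
print(cv2.minAreaRect(P[t][:,:2].astype(np.float32)*1000), np.median(P[t],0))
for d in r.tip_of('tin_slot','wrist'): print(d)
s=r.get_state()
go([.484,-.160,.07],[180,0,-90]);go([.484,-.160,.006],[180,0,-90])
```

```text
{'time_s': 2.5, 'joints': [3.827, 6.569, -22.931, 0.004, -60.506, -3.766], 'tcp_pos': [0.484, -0.16, 0.19], 'eef_rot': [179.995, -0.004, -89.937]} [[-0.001, 0.952, 0.307, 0.083], [1.0, 0.001, 0.001, 0.001], [0.001, 0.307, -0.952, -0.158], [0.0, 0.0, 0.0, 1.0]]
((480.1069641113281, -147.57740783691406), (57.52776336669922, 87.8619613647461), 0.1288224309682846) [ 0.48005752 -0.15065568  0.03733019]
{'at': [319.9, 175.9], 'conf': 0.85}
{'at': [70.5, 96.3], 'conf': 0.78}
travel [-0.001, -0.0, 0.24] dr [-0.0, -0.0, -0.0001] rows pos 1.9 rot 0.0
travel [-0.001, -0.0, 0.368] dr [-0.0, -0.0, -0.0001] rows pos 2.9 rot 0.0
```

View pics/w1.png

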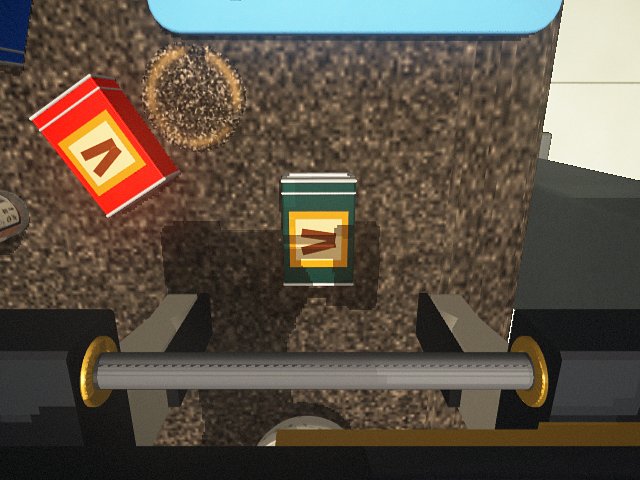

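Wrist view: the green tin is centred at about (320,230), with its slotted lid toward the top at (320,176). The measured size is 57.5 x 88 mm, and the centre is (0.480, -0.1476) with no yaw. I'll descend 12 mm to the lid side of the centre.

Call:
{"api": "jog_arm", "payload": {
  "travel": [
    [0,0.008,0.1],
    [0,0.008,0.2],
    [0,0.008,0.28],
    [0,0.008,0.34],
    [0,0.008,0.368],
    [0,0.008,0.368],
    [0,0.008,0.368],
    [0,0.008,0.368],
    [0,0.008,0.368],
    [0,0.008,0.368]
  ],
  "dr": [
    [0,0,0],
    [0,0,0],
    [0,0,0],
    [0,0,0],
    [0,0,0],
    [0,0,0],
    [0,0,0],
    [0,0,0],
    [0,0,0],
    [0,0,0]
  ],
  "claw": [1,1,1,1,1,1,0,0,0,0],
  "newtons": 30
}}

```text
time_s: 3.85
tcp_pos: [0.4805, -0.1599, 0.0067]
eef_rot: [-179.9, -0.0, -90.0]
contact_force: [-1.3, 1.0, 5.2]
gripper_width: 0.0579
gripper_force: 30.0
```

Run:
```python
from h import *
s=r.get_state()
print({k:np.round(s[k],3).tolist() for k in ('time_s','joints','tcp_pos','eef_rot','gripper_width','gripper_force')})
go([.48,-.05,.26],[180,0,-90])
go([.48,.03,.26],[-130,0,-90])
go([.48,.03,.26],[-90,0,-90]);go([.48,.03,.26],[135,0,-90])
print(att([180,0,-90]),R.from_euler('x',45,degrees=True).as_matrix()@att([180,0,-90]))
```

```text
{'time_s': 3.85, 'joints': [3.856, 19.739, -35.39, 0.008, -34.812, -3.838], 'tcp_pos': [0.48, -0.16, 0.007], 'eef_rot': [-179.94, -0.0, -89.976], 'gripper_width': 0.058, 'gripper_force': 29.998}
travel [-0.22, 0.0, -0.507] dr [-0.0002, -0.0, 0.0001] rows pos 4.4 rot 0.0
travel [-0.38, 0.0, -0.507] dr [0.1387, 0.0, 0.0001] rows pos 5.1 rot 4.7
travel [-0.38, 0.0, -0.507] dr [0.2498, 0.0001, 0.0001] rows pos 5.1 rot 8.4
travel [-0.38, 0.0, -0.507] dr [-0.1252, -0.0, 0.0001] rows pos 5.1 rot 4.2
[[ 2.22044605e-16 -1.00000000e+00 -1.22464680e-16]
 [-1.00000000e+00 -2.22044605e-16 -2.46519033e-32]
 [ 0.00000000e+00  1.22464680e-16 -1.00000000e+00]] [[ 2.22044605e-16 -1.00000000e+00 -1.22464680e-16]
 [-7.07106781e-01 -2.43604851e-16  7.07106781e-01]
 [-7.07106781e-01 -7.04136402e-17 -7.07106781e-01]]
```

Call:
{"api": "jog_arm", "payload": {
  "travel": [
    [0,0,-0.1],
    [0,0,-0.2],
    [-0.06,0,-0.227],
    [-0.15,-0.008,-0.227],
    [-0.25,-0.016,-0.227],
    [-0.36,-0.024,-0.227],
    [-0.46,-0.024,-0.227],
    [-0.53,-0.024,-0.227],
    [-0.56,-0.024,-0.227],
    [-0.56,-0.024,-0.227]
  ],
  "dr": [
    [0,0,0],
    [0,0,0],
    [0,0,0],
    [0,0,0],
    [0,0,0],
    [0,0,0],
    [0,0,0],
    [0,0,0],
    [0,0,0],
    [0,0,0]
  ],
  "claw": [0,0,0,0,0,0,0,0,0,0],
  "newtons": 30
}}

```text
time_s: 5.1
tcp_pos: [0.4918, 0.1205, 0.1194]
eef_rot: [180.0, -0.0, -89.9]
contact_force: [0.8, 0.1, -1.7]
gripper_width: 0.0575
gripper_force: 30.0
```

```bash
cat > k.py <<'E'
from h import *
# fit planar arm from tool-down poses
D=[([-47.491,20.593,.635],[.296,-.606,.226]),([3.827,6.569,-22.931],[.484,-.16,.19]),([3.856,19.739,-35.39],[.4805,-.1599,.0067])]
s0=r.get_state(); D.append((s0['joints'][:3],s0['tcp_pos']))
A=[];b=[]
for j,p in D:
    j1,j2,j3=np.radians(j); q=R.from_euler('z',-j1).apply(p); pp=j2-j3
    A+= [[1,0,np.sin(j2),np.cos(pp),np.sin(pp)],[0,1,np.cos(j2),-np.sin(pp),np.cos(pp)]]; b+=[q[0],q[2]]
    lat=q[1]
sol=np.linalg.lstsq(A,b,rcond=None)
E
python3 - <<'E'
from k import *
print('a1,d1-Lt,L2,L4,e',sol[0].round(4),'sv',sol[3],'res',(np.array(A)@sol[0]-b).round(4),lat)
print(s0['time_s'],np.round(s0['joints'],2),s0['tcp_pos'],s0['eef_rot'],s0['gripper_width'],s0['contact_force'])
go([.492,.1005,.14],[-90,0,-90])
E
```

```text
a1,d1-Lt,L2,L4,e [-1.000e-04 -1.798e-01  6.007e-01  4.629e-01  1.400e-03] sv [3.44142749 2.81031577 0.36777356 0.31957044 0.14601176] res [-0.     -0.0002 -0.0001  0.0002 -0.0001 -0.0001  0.0002  0.0001] -0.19176307808090812
5.1 [ 3.602e+01  1.049e+01 -2.870e+01 -1.000e-02 -5.084e+01 -3.593e+01] [0.49180293 0.12051742 0.11937626] [ 1.79974059e+02 -1.18917921e-02 -8.99128301e+01] 0.05748034818666649 [ 0.75730944  0.13570738 -1.69909438]
travel [0.04, -0.0, -0.041] dr [0.2501, 0.0002, 0.0002] rows pos 0.5 rot 8.4
```

Call:
{"api": "jog_arm", "payload": {
  "travel": [
    [0,0,-0.006],
    [0,0,-0.012],
    [0,0,-0.018],
    [0,0,-0.025],
    [0.006,0,-0.031],
    [0.012,0,-0.037],
    [0.02,0,-0.045],
    [0.03,0,-0.052],
    [0.04,0,-0.061],
    [0.04,0,-0.061]
  ],
  "dr": [
    [0,-0.028,0],
    [0,-0.056,0],
    [0,-0.084,0],
    [0,-0.112,0],
    [0,-0.14,0],
    [0,-0.168,0],
    [0,-0.196,0],
    [0,-0.224,0],
    [0,-0.25,0],
    [0,-0.25,0]
  ],
  "claw": [0,0,0,0,0,0,0,0,0,0],
  "newtons": 30
}}

```text
time_s: 6.35
tcp_pos: [0.4914, 0.0983, 0.1455]
eef_rot: [70.7, 89.4, 160.5]
contact_force: [0.1, 0.1, 0.1]
gripper_width: 0.058
gripper_force: 30.0
```

```bash
cat > see.py <<'E'
from h import *
import sys
s=r.get_state(); print({k:np.round(s[k],3).tolist() for k in ('time_s','joints','tcp_pos','eef_rot','gripper_width','contact_force')})
for n in ['scene','side']:
    c=r.capture(n); P=pts(c); z=c['range_z']
    for d in r.regions_of('cinnamon',n):
        q=P[d['pixels']&(z>0)]; print(n,'cinn',round(d['conf'],2),np.round(d['extent']),np.round(np.median(q,0),3) if len(q) else None)
    for d in r.regions_of('rice_bowl',n)[:1]:
        q=P[d['pixels']&(z>0)]; print(n,'bowl',round(d['conf'],2),np.round(d['extent']),np.round(np.median(q,0),3))
    if len(sys.argv)>1: save(c,n+sys.argv[1]+'.png',(200,130,380,310) if n=='side' else (200,130,400,310),4)
E
python3 see.py a
```

```text
{'time_s': 6.35, 'joints': [-23.451, 45.097, -7.833, -71.239, -103.913, 54.595], 'tcp_pos': [0.491, 0.098, 0.145], 'eef_rot': [70.743, 89.363, 160.499], 'gripper_width': 0.058, 'contact_force': [0.085, 0.082, 0.114]}
scene bowl 0.62 [294. 211. 325. 239.] [0.514 0.042 0.037]
```

View pics/scenea.png

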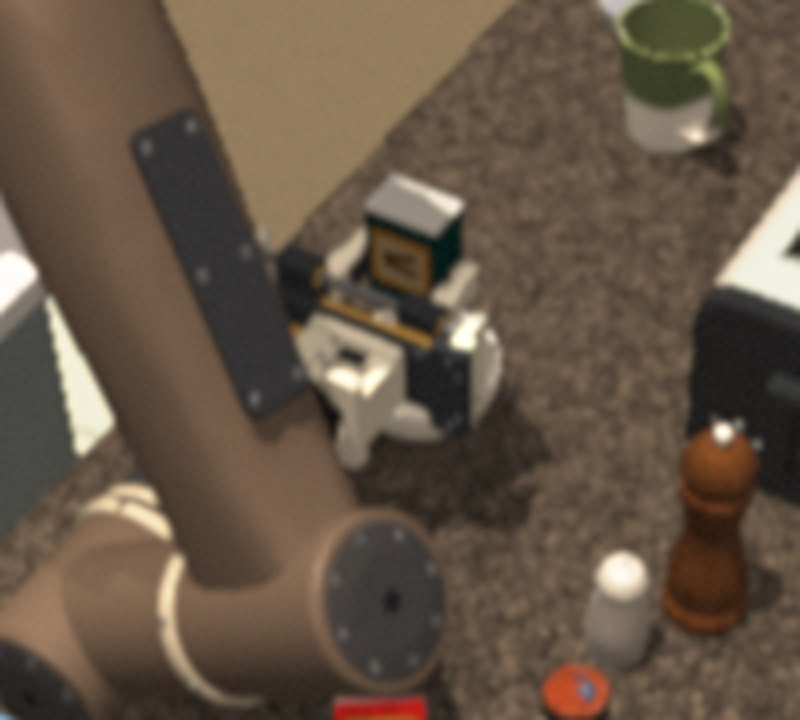

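The tin is inverted over the bowl, held at about (410,230) in the crop, with the bowl under it at (440,400). No stick is visible yet, so I'll shake it along y.

Call:
{"api": "jog_arm", "payload": {
  "travel": [
    [0.02,0,0.024],
    [0.02,0,-0.024],
    [0.02,0,0.024],
    [0.02,0,-0.024],
    [0.02,0,0.024],
    [0.02,0,-0.024],
    [0.02,0,0.024],
    [0.02,0,-0.024],
    [0.02,0,0],
    [0.02,0,0]
  ],
  "dr": [
    [0,0,0],
    [0,0,0],
    [0,0,0],
    [0,0,0],
    [0,0,0],
    [0,0,0],
    [0,0,0],
    [0,0,0],
    [0,0,0],
    [0,0,0]
  ],
  "claw": [0,0,0,0,0,0,0,0,0,0],
  "newtons": 30
}}

```text
time_s: 7.9
tcp_pos: [0.492, 0.1005, 0.1402]
eef_rot: [29.9, 90.0, 119.9]
contact_force: [0.6, 0.3, -0.9]
gripper_width: 0.0576
gripper_force: 30.0
```

```bash
python3 see.py b
python3 - <<'E'
from h import *
c=r.capture('side');P=pts(c);z=c['range_z']
m=(z>0)&(P[...,1]<-.05)&(P[...,1]>-.4)&(P[...,0]>.35)&(P[...,0]<.6)&(P[...,2]>.05)
v,u=np.where(m); i=np.argsort(P[m][:,2])[:200:20]; print(P[m][i].round(3).tolist())
E
```

```text
{'time_s': 7.9, 'joints': [-23.114, 45.549, -7.691, -71.117, -103.608, 55.503], 'tcp_pos': [0.492, 0.101, 0.14], 'eef_rot': [29.876, 89.983, 119.891], 'gripper_width': 0.058, 'contact_force': [0.57, 0.298, -0.894]}
scene bowl 0.67 [295. 209. 310. 239.] [0.514 0.042 0.036]
side bowl 0.18 [394. 201. 411. 240.] [0.756 0.009 0.129]
[[0.497, -0.337, 0.096], [0.498, -0.339, 0.102], [0.523, -0.339, 0.105], [0.525, -0.338, 0.108], [0.505, -0.34, 0.11], [0.509, -0.34, 0.113], [0.544, -0.059, 0.115], [0.467, -0.341, 0.118], [0.544, -0.051, 0.119], [0.453, -0.336, 0.121]]
```

View pics/sideb.png

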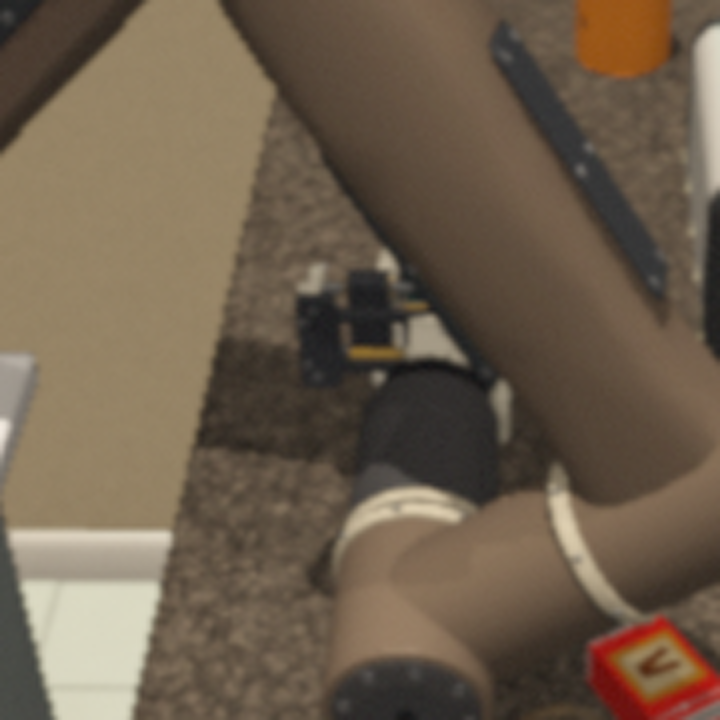

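Call:
{"api": "jog_arm", "payload": {
  "travel": [
    [0,0,0.024],
    [-0.04,0,-0.024],
    [0,0,0.024],
    [-0.04,0,-0.024],
    [0,0,0.024],
    [-0.04,0,-0.024],
    [0,0,0.024],
    [-0.04,0,-0.024],
    [0,0,0],
    [0,0,0]
  ],
  "dr": [
    [0,0.02,0.025],
    [0,0,0.025],
    [0,0.02,-0.025],
    [0,0,-0.025],
    [0.02,0.02,0.025],
    [0.02,0,0.025],
    [-0.02,0.02,-0.025],
    [-0.02,0,-0.025],
    [0,0,0],
    [0,0,0]
  ],
  "claw": [0,0,0,0,0,0,0,0,0,0],
  "newtons": 30
}}

```text
time_s: 9.5
tcp_pos: [0.4909, 0.1004, 0.1391]
eef_rot: [71.2, 89.7, 161.1]
contact_force: [0.1, 0.1, -1.3]
gripper_width: 0.0578
gripper_force: 30.0
```

```bash
python3 see.py c
python3 - <<'E'
from h import *
c=r.capture('wrist');save(c,'w2.png')
for d in r.boxes_of('cinnamon','wrist')+r.tip_of('tin_slot','wrist'): print(d)
E
```

```text
{'time_s': 9.5, 'joints': [-23.198, 45.689, -7.846, -71.121, -103.578, 55.468], 'tcp_pos': [0.491, 0.1, 0.139], 'eef_rot': [71.163, 89.669, 161.074], 'gripper_width': 0.058, 'contact_force': [0.082, 0.103, -1.306]}
scene bowl 0.45 [296. 233. 310. 240.] [0.517 0.039 0.038]
side bowl 0.46 [240. 373. 258. 394.] [ 0.384 -0.473  0.045]
{'at': [313.6, 253.3], 'conf': 0.71}
```

View pics/w2.png

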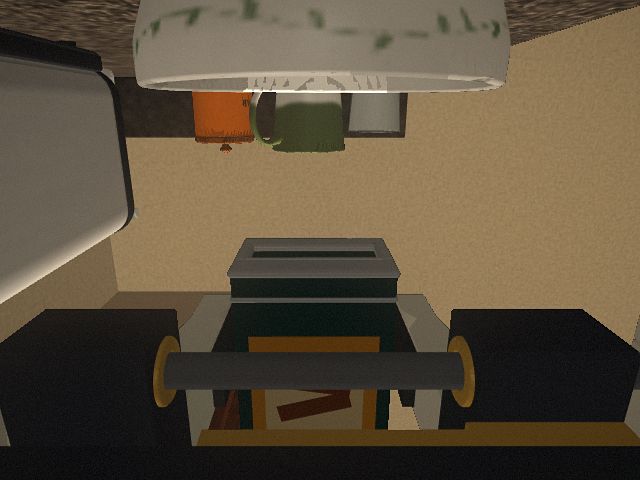

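The wrist view is upside down. It shows the bowl rim at row 85 and the open slot at (313,255), with nothing sticking out. I'll raise the tin so the scene camera can see into the bowl.

Call:
{"api": "jog_arm", "payload": {
  "travel": [
    [-0.08,0,0],
    [-0.16,0,0],
    [-0.24,0,0],
    [-0.24,0,0],
    [-0.24,0,0.024],
    [-0.24,0,-0.024],
    [-0.24,0,0.024],
    [-0.24,0,-0.024],
    [-0.24,0,0],
    [-0.24,0,0]
  ],
  "dr": [
    [0,0,0],
    [0,0,0],
    [0,0,0],
    [0,0,0],
    [0,0,0],
    [0,0,0],
    [0,0,0],
    [0,0,0],
    [0,0,0],
    [0,0,0]
  ],
  "claw": [0,0,0,0,0,0,0,0,0,0],
  "newtons": 30
}}

```text
time_s: 11.2
tcp_pos: [0.4919, 0.1006, 0.2596]
eef_rot: [56.4, 89.9, 146.4]
contact_force: [0.9, 0.3, -1.0]
gripper_width: 0.0576
gripper_force: 30.0
```

```bash
python3 see.py d
python3 - <<'E'
from h import *
c=r.capture('scene');save(c,'sd.png',(260,150,360,250),6)
E
```

```text
{'time_s': 11.2, 'joints': [-23.995, 33.37, -7.317, -73.842, -108.011, 43.176], 'tcp_pos': [0.492, 0.101, 0.26], 'eef_rot': [56.398, 89.908, 146.419], 'gripper_width': 0.058, 'contact_force': [0.914, 0.305, -0.972]}
scene cinn 0.48 [305. 222. 309. 232.] [0.492 0.09  0.016]
scene cinn 0.46 [291. 141. 317. 168.] [0.499 0.072 0.298]
scene bowl 0.89 [296. 205. 322. 239.] [0.501 0.121 0.028]
```

View pics/sd.png

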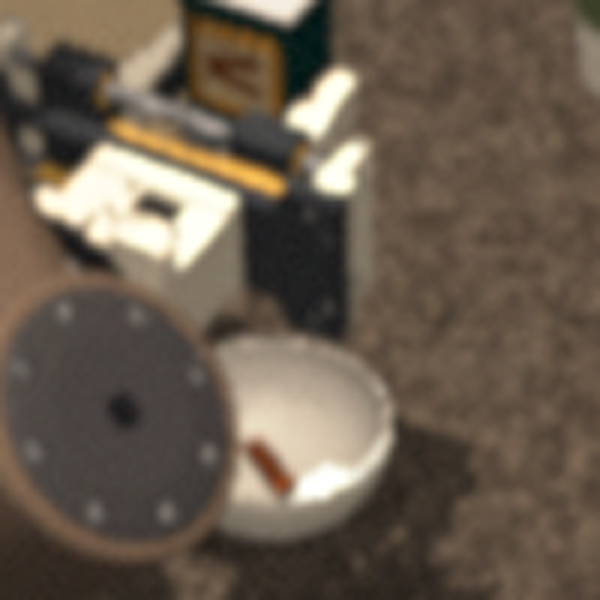

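The stick lies in the bowl at crop pixel (270,467), measured at (0.492, 0.090, 0.016). Next I'll lay the tin down at y ≈ -0.12, regrasp it with the tool tilted 45°, and stand it up.

Call:
{"api": "jog_arm", "payload": {
  "travel": [
    [0,0,-0.05],
    [0,0,-0.11],
    [0,0.008,-0.17],
    [0,0.016,-0.23],
    [0,0.024,-0.29],
    [0,0.024,-0.35],
    [0.04,0.024,-0.41],
    [0.12,0.024,-0.46],
    [0.2,0.024,-0.46],
    [0.28,0.024,-0.46]
  ],
  "dr": [
    [0,0.028,0],
    [0,0.056,0],
    [0,0.084,0],
    [0,0.112,0],
    [0,0.14,0],
    [0,0.168,0],
    [0,0.196,0],
    [0,0.224,0],
    [0,0.25,0],
    [0,0.25,0]
  ],
  "claw": [0,0,0,0,0,0,0,0,0,0],
  "newtons": 30
}}

```text
time_s: 12.8
tcp_pos: [0.4791, -0.1276, 0.1192]
eef_rot: [-180.0, -0.1, -89.7]
contact_force: [-0.1, -0.2, -1.8]
gripper_width: 0.0579
gripper_force: 30.0
```

```bash
python3 see.py
python3 - <<'E'
from h import *
go([.48,-.13,.0085],[180,0,-90])
E
```

```text
{'time_s': 12.8, 'joints': [7.948, 9.488, -30.075, 0.157, -50.438, -7.714], 'tcp_pos': [0.479, -0.128, 0.119], 'eef_rot': [-179.986, -0.12, -89.666], 'gripper_width': 0.058, 'contact_force': [-0.073, -0.17, -1.828]}
scene bowl 0.73 [286. 207. 325. 236.] [0.488 0.112 0.027]
side cinn 0.33 [238. 374. 259. 394.] [ 0.385 -0.473  0.046]
side bowl 0.43 [319. 137. 336. 168.] [0.522 0.439 0.074]
travel [-0.001, 0.003, 0.227] dr [-0.0004, 0.0, -0.0002] rows pos 1.8 rot 0.0
```

Call:
{"api": "jog_arm", "payload": {
  "travel": [
    [0,0,0.1],
    [0,0,0.17],
    [0,0,0.21],
    [0,0,0.224],
    [0,0,0.224],
    [0,0,0.224],
    [0,0,0.224],
    [0,0,0.224],
    [0,0,0.14],
    [0,0,0.03]
  ],
  "dr": [
    [0,0,0],
    [0,0,0],
    [0,0,0],
    [0,0,0],
    [0,0,0],
    [0,0,0],
    [0,0,0],
    [0,0,0],
    [0,0,0],
    [0,0,0]
  ],
  "claw": [0,0,0,0,1,1,1,1,1,1],
  "newtons": 30
}}

```text
time_s: 14.35
tcp_pos: [0.479, -0.13, 0.1053]
eef_rot: [179.8, -0.0, -90.0]
contact_force: [1.1, 0.1, -0.2]
gripper_width: 0.0874
gripper_force: 0.0
```

Run:
```python
from h import *
s=r.get_state(); c=r.capture('wrist'); P=pts(c,s);z=c['range_z']
print(s['time_s'],s['tcp_pos'],s['gripper_width'],s['gripper_force'])
t=(z>0)&(P[...,2]>.033)&(P[...,2]<.046)&(abs(P[...,0]-.48)<.05)&(abs(P[...,1]+.12)<.08)
print(cv2.minAreaRect(P[t][:,:2].astype(np.float32)*1000), np.median(P[t],0), P[t].min(0),P[t].max(0))
B=R.from_euler('x',45,degrees=True).as_matrix()@att([180,0,-90])
e=R.from_matrix(B).as_euler('xyz',degrees=True); print(e)
g=np.array([.479,-.115,.021]); d=B[:,2]
for k in (-.09,0.017): go(g+d*k,e)
```

```text
14.35 [ 0.47902496 -0.12995424  0.10532803] 0.08742651880310823 0.0
((479.98028564453125, -118.49009704589844), (88.04487609863281, 57.739688873291016), 89.91812896728516) [ 0.48006731 -0.12256653  0.03733445] [ 0.4510502  -0.16248338  0.03309093] [ 0.50891046 -0.07449071  0.04021426]
[-180.   45.  -90.]
travel [0.097, 0.01, 0.057] dr [-0.0011, -0.1252, 0.0008] rows pos 0.9 rot 4.2
travel [-0.055, 0.011, 0.209] dr [-0.0011, -0.1252, 0.0008] rows pos 1.7 rot 4.2
```

Call:
{"api": "jog_arm", "payload": {
  "travel": [
    [0.02,-0.002,0.01],
    [0.04,-0.002,0.02],
    [0.06,-0.002,0.03],
    [0.09,-0.002,0.045],
    [0.092,-0.002,0.045],
    [0.05,-0.002,0.087],
    [0.01,-0.002,0.127],
    [-0.02,-0.002,0.157],
    [-0.04,-0.002,0.177],
    [-0.05,-0.002,0.187]
  ],
  "dr": [
    [0,-0.028,0],
    [0,-0.056,0],
    [0,-0.084,0],
    [0,-0.112,0],
    [0,-0.125,0],
    [0,-0.125,0],
    [0,-0.125,0],
    [0,-0.125,0],
    [0,-0.125,0],
    [0,-0.125,0]
  ],
  "claw": [1,1,1,1,1,1,1,1,1,1],
  "newtons": 30
}}

```text
time_s: 15.65
tcp_pos: [0.4811, -0.1044, 0.0113]
eef_rot: [-180.0, 45.0, -89.9]
contact_force: [0.7, 0.8, -0.7]
gripper_width: 0.0877
gripper_force: 0.0
```

Run:
```python
from h import *
s=r.get_state(); print(s['joints'],s['tcp_pos'],s['contact_force'],s['gripper_force'])
go([.48,-.105,.012],[180,45,-90]); go([.48,-.105,.14],[180,45,-90]);go([.48,-.15,.14],[180,-45,-90])
```

```text
[-24.15596405  34.96422619  -8.67926579 -42.16967143 -73.84563951
  46.59881837] [ 0.48114294 -0.10442367  0.01133237] [ 0.66359978  0.80848353 -0.67379722] 0.0
travel [-0.0, 0.002, -0.002] dr [0.0001, -0.0, 0.0001] rows pos 0.0 rot 0.0
travel [-0.181, 0.002, -0.183] dr [0.0001, -0.0, 0.0001] rows pos 2.1 rot 0.0
travel [-0.117, 0.002, -0.246] dr [-0.0, 0.25, 0.0002] rows pos 2.2 rot 8.4
```

Call:
{"api": "jog_arm", "payload": {
  "travel": [
    [0,0,0],
    [0,0,0],
    [0,0,0],
    [0,0,0],
    [0,0,0],
    [-0.05,0,-0.05],
    [-0.1,0,-0.1],
    [-0.15,0,-0.15],
    [-0.18,0,-0.18],
    [-0.18,0,-0.18]
  ],
  "dr": [
    [0,0,0],
    [0,0,0],
    [0,0,0],
    [0,0,0],
    [0,0,0],
    [0,0,0],
    [0,0,0],
    [0,0,0],
    [0,0,0],
    [0,0,0]
  ],
  "claw": [0,0,0,0,0,0,0,0,0,0],
  "newtons": 30
}}

```text
time_s: 16.9
tcp_pos: [0.4817, -0.1052, 0.14]
eef_rot: [-179.8, 44.9, -89.8]
contact_force: [-1.0, -0.8, -1.4]
gripper_width: 0.0579
gripper_force: 30.0
```

Run:
```python
from h import *
s=r.get_state(); print(s['joints'],s['tcp_pos'],s['eef_rot'],s['gripper_width'])
go([.48,-.15,.14],[180,-45,-90]); go([.48,-.15,.14],[180,0,-90])
```

```text
[-23.86793786  24.54521872  -5.2164024  -40.55306152 -83.97861047
  37.17559689] [ 0.48171415 -0.10521638  0.13999748] [-179.77063014   44.92573856  -89.82866432] 0.05786550077769068
travel [0.063, 0.003, -0.063] dr [-0.0005, 0.2498, 0.0] rows pos 0.7 rot 8.4
travel [0.063, 0.003, -0.063] dr [-0.0004, 0.1248, 0.0002] rows pos 0.7 rot 4.2
```

Call:
{"api": "jog_arm", "payload": {
  "travel": [
    [0.01,0,-0.01],
    [0.02,0,-0.02],
    [0.03,0,-0.03],
    [0.04,0,-0.04],
    [0.05,0,-0.05],
    [0.063,0,-0.063],
    [0.063,0,-0.063],
    [0.063,0,-0.063],
    [0.063,0,-0.063],
    [0.063,0,-0.063]
  ],
  "dr": [
    [0,0.028,0],
    [0,0.056,0],
    [0,0.084,0],
    [0,0.112,0],
    [0,0.14,0],
    [0,0.168,0],
    [0,0.196,0],
    [0,0.224,0],
    [0,0.25,0],
    [0,0.25,0]
  ],
  "claw": [0,0,0,0,0,0,0,0,0,0],
  "newtons": 30
}}

```text
time_s: 18.15
tcp_pos: [0.4801, -0.1489, 0.1362]
eef_rot: [179.4, -45.2, -89.4]
contact_force: [1.2, -1.0, -1.0]
gripper_width: 0.0579
gripper_force: 30.0
```

Run:
```python
from h import *
s=r.get_state(); print(s['joints'],s['tcp_pos'],s['eef_rot'],s['gripper_width'])
go([.48,-.15,.14],[180,-45,-90]); go([.48,-.15,.033],[180,-45,-90])
c=r.capture('side');save(c,'sidee.png',(240,160,400,320),4)
P=pts(c);m=(c['range_z']>0)&(abs(P[...,0]-.48)<.04)&(abs(P[...,1]+.15)<.05)&(P[...,2]>.05)
print(np.percentile(P[m],[1,99],axis=0))
```

```text
[ 29.61533541  16.41390965 -50.66566633  45.79718064 -59.26241656
 -66.27333062] [ 0.48006395 -0.14887252  0.13624148] [179.42149905 -45.23742012 -89.37051626] 0.05785003087573133
travel [0.007, 0.0, -0.004] dr [0.0004, -0.0007, 0.0012] rows pos 0.1 rot 0.0
travel [-0.145, -0.001, 0.147] dr [0.0004, -0.0007, 0.0012] rows pos 1.7 rot 0.0
[[ 0.44136525 -0.16244919  0.10862466]
 [ 0.51856498 -0.10638519  0.22254557]]
```

View pics/sidee.png

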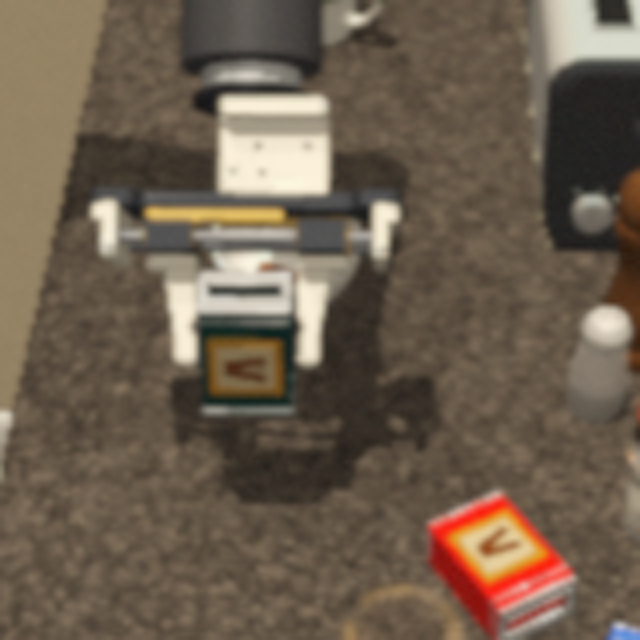

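The tin hangs upright, with its lid and slot up at crop (245,290). J3 is at -50.7°, near its limit of -58.3°, so I'll move out in x before lowering.

Call:
{"api": "jog_arm", "payload": {
  "travel": [
    [-0.016,-0.04,-0.016],
    [-0.032,-0.08,-0.032],
    [-0.048,-0.12,-0.048],
    [-0.064,-0.16,-0.064],
    [-0.085,-0.16,-0.043],
    [-0.106,-0.16,-0.021],
    [-0.128,-0.16,0],
    [-0.149,-0.16,0.021],
    [-0.149,-0.16,0.021],
    [-0.149,-0.16,0.021]
  ],
  "dr": [
    [0,0,0],
    [0,0,0],
    [0,0,0],
    [0,0,0],
    [0,0,0],
    [0,0,0],
    [0,0,0],
    [0,0,0],
    [0,0,0],
    [0,0,0]
  ],
  "claw": [0,0,0,0,0,0,0,0,0,0],
  "newtons": 30
}}

```text
time_s: 19.45
tcp_pos: [0.5612, -0.1042, 0.0789]
eef_rot: [-180.0, -45.0, -90.0]
contact_force: [-0.1, -0.4, -1.2]
gripper_width: 0.0578
gripper_force: 30.0
```

Run:
```python
from h import *
s=r.get_state(); print(s['joints'],s['tcp_pos'],s['eef_rot'],s['gripper_width'],s['contact_force'])
go([.56,-.105,.031],[180,-45,-90])
c=r.capture('side');P=pts(c)
for x,y in((.56,-.1),):
    m=(c['range_z']>0)&(abs(P[...,0]-x)<.027)&(P[...,1]>y-.03)&(P[...,1]<y-.012)&(P[...,2]>.02)&(P[...,2]<.2)
    print(np.percentile(P[m],[1,5,50,95,99],axis=0).round(4))
```

```text
[ 28.99793851  27.44778922 -42.41067687  47.58287097 -56.91790962
 -68.9355278 ] [ 0.56121618 -0.10422023  0.07888552] [-179.99557367  -45.0028189   -89.99244078] 0.057844322537899194 [-0.12103749 -0.43199254 -1.22659411]
travel [-0.067, 0.002, 0.069] dr [-0.0, -0.0, 0.0] rows pos 0.8 rot 0.0
[[ 0.535  -0.1188  0.0515]
 [ 0.5374 -0.1176  0.0551]
 [ 0.561  -0.1148  0.0959]
 [ 0.5828 -0.1124  0.1362]
 [ 0.5852 -0.1121  0.1383]]
```

Call:
{"api": "jog_arm", "payload": {
  "travel": [
    [-0.02,0,0.02],
    [-0.04,0,0.04],
    [-0.055,0,0.055],
    [-0.063,0,0.063],
    [-0.066,0,0.066],
    [-0.0684,0,0.0684],
    [-0.0684,0,0.0684],
    [-0.0684,0,0.0684],
    [-0.0684,0,0.0684],
    [-0.0684,0,0.0684]
  ],
  "dr": [
    [0,0,0],
    [0,0,0],
    [0,0,0],
    [0,0,0],
    [0,0,0],
    [0,0,0],
    [0,0,0],
    [0,0,0],
    [0,0,0],
    [0,0,0]
  ],
  "claw": [0,0,0,0,0,0,0,0,0,0],
  "newtons": 30
}}

```text
time_s: 20.75
tcp_pos: [0.5612, -0.1042, 0.0307]
eef_rot: [-180.0, -45.0, -90.0]
contact_force: [-0.8, 0.3, 2.5]
gripper_width: 0.0579
gripper_force: 30.0
```

Run:
```python
from h import *
s=r.get_state(); print(s['tcp_pos'],s['eef_rot'],s['contact_force'])
c=r.capture('side');P=pts(c)
m=(c['range_z']>0)&(abs(P[...,0]-.56)<.025)&(P[...,1]>-.135)&(P[...,1]<-.108)&(P[...,2]>.012)&(P[...,2]<.08)
q=P[m]; print(len(q),np.polyfit(q[:,2],q[:,1],1), 'top', P[(abs(P[...,0]-.56)<.025)&(abs(P[...,1]+.1)<.012)][:,2].mean())
```

```text
[ 0.5612388  -0.10417776  0.03067037] [-179.9700732   -45.0064958   -90.00265991] [-0.8127077   0.28213952  2.54329303]
321 [ 0.00420817 -0.11501233] top 0.07561365108009446
```

The tin is vertical and the wrist force shows it touching the worktop. I'll release and back off along the tool axis.

Call:
{"api": "jog_arm", "payload": {
  "travel": [
    [0,0,0],
    [0,0,0],
    [0,0,0],
    [0,0,0],
    [0,0,-0.03],
    [0,0,-0.08],
    [0,0,-0.15],
    [0,0,-0.22],
    [0,0,-0.28],
    [0,0,-0.28]
  ],
  "dr": [
    [0,0,0],
    [0,0,0],
    [0,0,0],
    [0,0,0],
    [0,0,0],
    [0,0,0],
    [0,0,0],
    [0,0,0],
    [0,0,0],
    [0,0,0]
  ],
  "claw": [1,1,1,1,1,1,1,1,1,1],
  "newtons": 30
}}

```text
time_s: 22.05
tcp_pos: [0.5623, -0.0031, 0.1304]
eef_rot: [-179.8, -44.9, -90.0]
contact_force: [-0.2, -0.7, -0.1]
gripper_width: 0.0876
gripper_force: 0.0
```

```bash
python3 see.py
python3 - <<'E'
from h import *
c=r.capture('side');P=pts(c)
m=(c['range_z']>0)&(abs(P[...,0]-.56)<.025)&(P[...,1]>-.135)&(P[...,1]<-.108)&(P[...,2]>.012)&(P[...,2]<.08)
q=P[m]; print(len(q),np.polyfit(q[:,2],q[:,1],1))
m=(abs(P[...,0]-.56)<.035)&(abs(P[...,1]+.1)<.025)&(P[...,2]>.08)&(P[...,2]<.1);q=P[m];print('lid z',np.median(q[:,2]),q.min(0),q.max(0))
c=r.capture('scene');save(c,'end.png',(230,150,400,320),4)
E
```

```text
{'time_s': 22.05, 'joints': [39.645, 26.192, -33.007, 36.139, -67.691, -64.889], 'tcp_pos': [0.562, -0.003, 0.13], 'eef_rot': [-179.772, -44.876, -90.03], 'gripper_width': 0.088, 'contact_force': [-0.202, -0.725, -0.129]}
scene cinn 0.52 [300. 223. 306. 234.] [0.49  0.091 0.015]
side cinn 0.69 [282. 353. 315. 389.] [ 0.49  -0.446  0.062]
side cinn 0.45 [303. 227. 316. 231.] [0.487 0.093 0.016]
side bowl 0.69 [293. 208. 330. 237.] [0.487 0.114 0.031]
319 [-0.00674067 -0.1143885 ]
lid z 0.08781115352766705 [ 0.53399469 -0.11829777  0.08012463] [ 0.59047907 -0.07680052  0.09220714]
```

View pics/end.png

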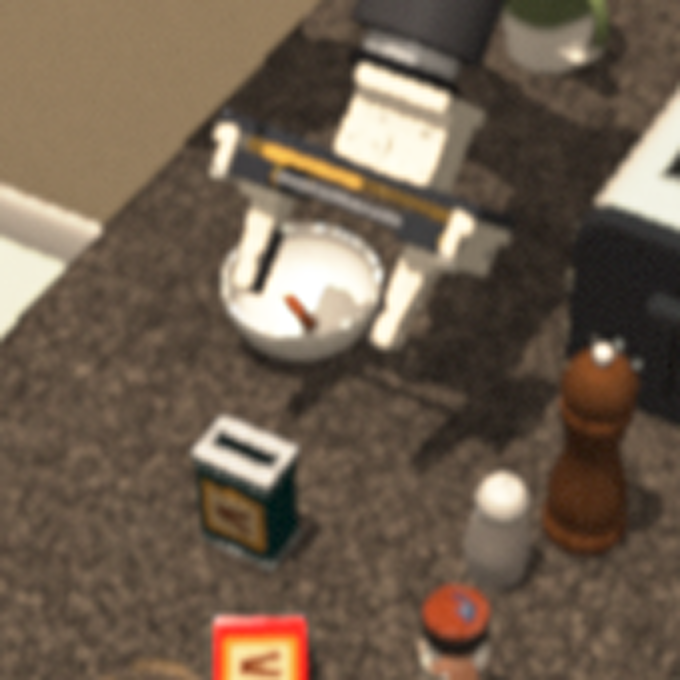

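The tin stands lid up at crop (245,490) with its lid at z = 0.088. The stick lies in the bowl at (300,312), and the bowl and bystanders have not moved. I'll hand the job in.

```bash
python3 -c "
from plant import r
print(r.close_job())"
```

```text
the job is handed in; nothing more can be done
None
```

I handed the job in at about 22 s: in the last pictures the cinnamon stick lay in the rice bowl and the green tin stood lid up on the worktop, clear of the bowl; the hand-in call returned no verdict.

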